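# Line up the calibrator vials by shade

### The job

Stand the four blue calibrator vials upright on the ring marks of the calibrator rail, one on each mark and centred on it, in order of shade: the palest next to the yellow end block, the darkest at the grey end. One vial stands in the light orange stand: draw it straight up so that the stand is neither tipped, lifted nor shoved away from its place. Keep the vials upright all the time.

Things in the scene. Friction and masses are not known exactly. Their poses are not given: they have to be found in the camera images.
- vial_palest: calibrator vial, very pale, whitish blue cap and body with a white paper band round the middle; shade rank 1 of 4 from palest to darkest. Upright cylinder 29 mm in diameter over its whole height of 70 mm, about 45 g; origin at the centre of its underside, z up. Starts on the worktop (z = 0); any one of the four starts inside the orange stand.
- vial_light: calibrator vial, light sky blue cap and body with a white paper band round the middle; shade rank 2 of 4 from palest to darkest. Upright cylinder 29 mm in diameter over its whole height of 70 mm, about 45 g; origin at the centre of its underside, z up. Starts on the worktop (z = 0); any one of the four starts inside the orange stand.
- vial_medium: calibrator vial, strong mid blue cap and body with a white paper band round the middle; shade rank 3 of 4 from palest to darkest. Upright cylinder 29 mm in diameter over its whole height of 70 mm, about 45 g; origin at the centre of its underside, z up. Starts on the worktop (z = 0); any one of the four starts inside the orange stand.
- vial_darkest: calibrator vial, very dark navy blue cap and body with a white paper band round the middle; shade rank 4 of 4 from palest to darkest. Upright cylinder 29 mm in diameter over its whole height of 70 mm, about 45 g; origin at the centre of its underside, z up. Starts on the worktop (z = 0); any one of the four starts inside the orange stand.
- vial_stand: light loose orange plastic stand (about 20 g) round one vial: collar 24 mm high, 43 mm outside, 37 mm inside diameter, on a foot ring 62 mm wide, 4 mm thick; open below, so its vial stands on the worktop with 4 mm play all round. Origin at the centre of its underside, z up. The analyser's tan probe arm, 0.2 m high, is 90 mm or more to its +y side.
- start_block: yellow end block fixed across one end of the calibrator rail (54 x 16 mm, 14 mm high above the rail), 52 mm beyond the first seat's centre; a like block in grey is at the other end. It may be at either end. Origin at the centre of its underside, on the rail's top. Its x axis runs across the rail.
- seat_a: round mark on the calibrator rail, the end seat on the rail's +y end: white disc with black ring, 44 mm in diameter, flat. Origin at its centre, on the rail's top face, 8 mm above the worktop; x across the rail, y along it (the rail's yaw), z up. Four seats in a row 65 mm apart on a fixed aluminium strip 64 mm wide and 344 mm long.
- seat_b: round mark on the calibrator rail, second from the rail's +y end: white disc with black ring, 44 mm in diameter, flat. Origin at its centre, on the rail's top face, 8 mm above the worktop; x across the rail, y along it (the rail's yaw), z up. Four seats in a row 65 mm apart on a fixed aluminium strip 64 mm wide and 344 mm long.
- seat_c: round mark on the calibrator rail, third from the rail's +y end: white disc with black ring, 44 mm in diameter, flat. Origin at its centre, on the rail's top face, 8 mm above the worktop; x across the rail, y along it (the rail's yaw), z up. Four seats in a row 65 mm apart on a fixed aluminium strip 64 mm wide and 344 mm long.
- seat_d: round mark on the calibrator rail, the end seat on the rail's -y end: white disc with black ring, 44 mm in diameter, flat. Origin at its centre, on the rail's top face, 8 mm above the worktop; x across the rail, y along it (the rail's yaw), z up. Four seats in a row 65 mm apart on a fixed aluminium strip 64 mm wide and 344 mm long.
Not all that is in view belongs to the job. What is shaped like the vial_medium but brown or green is not meant.

How it is judged (in metres and radians):
At the end, for the whole second after the job is handed in: Counted from the yellow end block, the palest, light, medium and darkest vials stand on the first to fourth mark, each centred within 10 mm, on the rail's top (within 5 mm), upright within 0.1 rad, released and at rest; the orange stand is upright and at rest (((horizontal distance between start_block and seat_a below 0.08 m and horizontal distance between vial_palest and seat_a below 0.01 m and z of vial_palest in the frame of seat_a between -0.005 and 0.005 m and horizontal distance between vial_light and seat_b below 0.01 m and z of vial_light in the frame of seat_b between -0.005 and 0.005 m and horizontal distance between vial_medium and seat_c below 0.01 m and z of vial_medium in the frame of seat_c between -0.005 and 0.005 m and horizontal distance between vial_darkest and seat_d below 0.01 m and z of vial_darkest in the frame of seat_d between -0.005 and 0.005 m) or (horizontal distance between start_block and seat_d below 0.08 m and horizontal distance between vial_palest and seat_d below 0.01 m and z of vial_palest in the frame of seat_d between -0.005 and 0.005 m and horizontal distance between vial_light and seat_c below 0.01 m and z of vial_light in the frame of seat_c between -0.005 and 0.005 m and horizontal distance between vial_medium and seat_b below 0.01 m and z of vial_medium in the frame of seat_b between -0.005 and 0.005 m and horizontal distance between vial_darkest and seat_a below 0.01 m and z of vial_darkest in the frame of seat_a between -0.005 and 0.005 m)) and angle between each of vial_palest, vial_light, vial_medium, vial_darkest, vial_stand's own z axis and vertical below 0.1 rad and linear speed of each of vial_palest, vial_light, vial_medium, vial_darkest, vial_stand below 0.02 m/s); the robot touches nothing.
It fails at once if the orange stand is tipped, by more than 0.3 rad (angle between vial_stand's own z axis and vertical above 0.3 rad).
It fails at once if the orange stand is moved more than 35 mm from its place (distance of vial_stand from where it was at the start of the episode above 0.035 m).
It fails at once if the orange stand is lifted, by more than 15 mm (height (world z) of vial_stand above 0.015 m).
It fails at once if a vial is tipped over, by more than 0.7 rad (angle between any of vial_palest, vial_light, vial_medium, vial_darkest's own z axis and vertical above 0.7 rad).
It also fails if it takes over 90 s, if anything falls off the work surface, if the arm or the gripper's body presses on something with over 40 N, if the wrist force passes 120 N, or if a joint passes its speed limit or range.

### The arm

A 6-joint arm with a two-finger parallel gripper is mounted at the origin on a cart in front of the work surface, level with it; the furniture and walls round the work are solid. World frame = base frame: x ahead of the robot, y to its left, z up, the work surface at z = 0. Lengths are in m, angles in degrees, forces in N, time in s.
With the tool pointing down it reaches from about 0.3 to 0.75 m from the base axis. Payload 8.5 kg.
Tool frame: the origin (TCP) lies midway between the tips of the shut fingers; the grasp point (between the pads) lies 19 mm behind it; z points along the fingers, y is the line along which they close (so a half turn about z gives the same grasp; the last joint's range is limited). The gripper opens to 85 mm and grips with 20 to 120 N. Pads are 22 mm wide; open, the fingers measure 114 mm over their backs; the gripper's body (76 mm by 85 mm) begins 54 mm behind the grasp point. The pads swing forward as they close: fully open they stand 13 mm farther back than shut.
Start: joints at [-87.794, 21.807, 74.336, -0, 83.858, -12.336], TCP at [0.138, -0.532, 0.231] pointing down, gripper open.
Joint ranges: [-178.18, 178.18], [-50.72, 133.34], [12.68, 142.11], [-81.47, 261.47], [9.98, 163.14], [-165.26, 165.26]. Speed limits (degrees/s): [136.94, 136.94, 180, 180, 180, 180].

### API

Orientations are given as a 3x3 rotation matrix whose columns are the frame's x, y, z axes.
In Python, from rig import monitor, optics, close_job, models gives the robot as it stands.
- The arm moves only by the tool step_arm, never from a script. Its arguments are lists of equal length, an entry for each row: "fingers": the closure, from -1 (fully open) to 1 (shut); "travel": the shift along the tool's x, y, z scaled (see below), a list of three; "twist": the turn about the tool's z scaled (see below). In form: {"fingers": [fingers, ...], "travel": [[tx, ty, tz], ...], "twist": [twist, ...]}. A call has 1 to 10 rows; each row shifts and turns the commanded pose from where the row before left it, along the tool's axes as they then stand; what a row does not reach is not made up. The controller multiplies each number of a shift by 100 mm and each number of a turn by pi rad. A row lasts 1/8 s, in which the tool goes at most 62.5 mm and 10.7 degrees, less where a joint would pass 70% of its speed; a pose out of reach is approached as far as the arm can. A call with a number of a shift or a turn outside -1 to 1 is refused whole. A call with a gripper value outside its range is refused whole. The fingers move at their own pace and stop on an object; "force" is the grip in N (left out, the last holds). Time passes only in rows, so rows that do not move let the fingers close. It gives the time, the measured TCP pose, the force, the opening and the grip force at its end, in the units of the state.
- monitor.observe(): the state, without advancing time (a new reading comes with each control period).
- optics.get_image(name): name is "scene" or "top"; returns (picture, depth): 400x640x3 uint8, blue, green, red; 400x640 float32, m along the optical axis (not along the pixel's ray), 0 where there is no reading.
- optics.get_calibration(name): a dict with "vertical_fov" (degrees; the focal length in pixels is half the picture's height over the tangent of half this angle, whatever the lens; pixels are square), "cx", "cy" (the principal point, pixels), "distortion" ([k1, k2, p1, p2, k3] as OpenCV has them; the pictures are not rectified), "world_from_camera" (4x4, takes a point from camera to world coordinates). Camera axes: x right, y up, looking along -z (the intrinsics and any distortion apply to the point x, -y, -z); pixel columns grow to the right and rows downward; lengths in m; the calibration is good to about 2 mm. A picture is of the moment at which its call begins. get_calibration takes no time and is no camera call.
- close_job(): hands the job in; it is judged then, once.
Trained networks look in the newest picture that a camera, given by its name, has taken for a name from the list of things; names that differ only in an ending like _2 or _b are one class to them, and where a whole thing is asked for, a point or a joint stands for the part that bears it (a point fixed in the world has none). Each returns a list of dicts, best first, with "confidence" (0 to 1); they miss things now and then, are a little off and sometimes report something else, mostly with a low value. They report only what shows in the picture. A call takes as long as a camera call. They do not tell look-alikes from the thing itself.
- models.trace(camera, query): "mask" (400x640 bool, what is visible of it) and "point" ([column, row] in pixels, amid what is visible of it).
- models.landmark_of(camera, query): "point" ([column, row] in pixels: a listed point, or the origin of a listed thing).
The state is a dict: "time_s": time; "q": joint angles; "qvel": joint speeds; "joint_efforts": joint torques, N m; "position": TCP position; "tool_rot": TCP orientation; "ft_force": force on the tool from outside, world axes, zero at the start; "wrist_torque": the same for the moment, N m; "grip_width": finger opening in m; "gripper_force": force on a finger pad.
Only numpy, scipy, OpenCV 4.12 (cv2) and the standard library are available. Lean on these libraries where they do the work, as an engineer would, in place of code of your own. Each camera call takes 0.05 s, during which the arm holds its last target. There are 200 camera calls.

## Working session

There is one attempt and no reset: what is moved stays moved. The work goes in short steps, Python scripts to look and compute and a tool call to move; the robot and the scene stay as the last step left them, time stands still between calls to the robot, and variables do not carry over. Pictures are saved under pics/ and viewed, at most 14 in all, crops included, and the job is handed in when it is done.

Besides the shell and the picture viewer there is one more tool, called after "Emit:" by a JSON object that holds its "op" and its "data". step_arm: Moves the arm, as the interface text tells. Its arguments: {"type":"object","properties":{"fingers":{"type":"array","items":{"type":"number"}},"travel":{"type":"array","items":{"type":"array","items":{"type":"number"}}},"twist":{"type":"array","items":{"type":"number"}},"force":{"type":"number"}},"required":["fingers","travel","twist"]}

```bash
mkdir -p pics; cat > h.py <<'E'
import numpy as np, cv2
from rig import monitor, optics, close_job, models
def K(c):
    f=200/np.tan(np.radians(c["vertical_fov"])/2)
    return np.array([[f,0,c["cx"]],[0,f,c["cy"]],[0,0,1]])
def ray(cam,px):
    c=optics.get_calibration(cam)
    u=cv2.undistortPoints(np.array([[px]],float),K(c),np.array(c["distortion"],float))[0,0]
    T=np.array(c["world_from_camera"]); return T[:3,3],T[:3,:3]@np.array([u[0],-u[1],-1])
def onz(cam,px,z):
    o,d=ray(cam,px); return o+d*(z-o[2])/d[2]
def ondepth(cam,px,dep):
    o,d=ray(cam,px); return o+d*dep
def proj(cam,P):
    c=optics.get_calibration(cam); T=np.linalg.inv(np.array(c["world_from_camera"]))
    p=(T[:3,:3]@np.array(P,float).T).T+T[:3,3] if np.ndim(P)==1 else (np.array(P)@T[:3,:3].T+T[:3,3])
    p=np.atleast_2d(p)*[1,-1,-1]
    return cv2.projectPoints(p,np.zeros(3),np.zeros(3),K(c),np.array(c["distortion"],float))[0][:,0]
E
python3 - <<'E'
from h import *
np.set_printoptions(precision=4,suppress=True)
for c in("scene","top"):
    im,d=optics.get_image(c); cv2.imwrite(f"pics/{c}0.png",im)
    k=optics.get_calibration(c); print(c,k["vertical_fov"],k["distortion"],np.array(k["world_from_camera"]).round(3).tolist())
    for n in("vial_palest","vial_light","vial_medium","vial_darkest","vial_stand","start_block","seat_a"):
        for r in models.landmark_of(c,n)[:5]:
            p=r["point"]; print(n,np.round(p,1),round(r["confidence"],2),onz(c,p,.008 if n[0:2] in("se","st") else 0))
s=monitor.observe(); print(s["position"],s["tool_rot"],s["time_s"])
E
```

```text
scene 43.10906252669 [-0.1229  0.      0.      0.      0.    ] [[-0.702, 0.404, -0.587, -0.14], [-0.712, -0.371, 0.596, 0.73], [0.023, 0.837, 0.547, 0.712], [0.0, 0.0, 0.0, 1.0]]
vial_palest [274.6 215.9] 0.62 [0.6386 0.0742 0.    ]
vial_light [416.4 188.7] 0.54 [ 0.4764 -0.2897  0.    ]
vial_medium [305.7 195.3] 0.82 [ 0.6544 -0.0465  0.    ]
vial_medium [328.6 215.6] 0.54 [ 0.5497 -0.024   0.    ]
vial_medium [239.9 219.9] 0.39 [0.6826 0.147  0.    ]
vial_darkest [246.1 305. ] 0.63 [0.4469 0.3144 0.    ]
vial_stand [275.6 214.5] 0.82 [0.6414 0.0685 0.    ]
start_block [380.6 206.5] 0.54 [ 0.4808 -0.1404  0.008 ]
seat_a [333.8 237. ] 0.65 [0.4743 0.0373 0.008 ]
seat_a [312.6 248.7] 0.62 [0.477  0.1028 0.008 ]
seat_a [353.1 222.2] 0.53 [ 0.483  -0.0389  0.008 ]
seat_a [369.8 218.2] 0.42 [ 0.4664 -0.0812  0.008 ]
top 54.4130312661904 [-0.0892  0.      0.      0.      0.    ] [[-0.01, 0.985, -0.174, 0.394], [-1.0, -0.012, -0.009, 0.011], [-0.011, 0.174, 0.985, 1.042], [0.0, 0.0, 0.0, 1.0]]
vial_palest [299.8 178. ] 0.5 [0.6328 0.0687 0.    ]
vial_light [210.  248.7] 0.66 [0.4415 0.3111 0.    ]
vial_light [428.6 236.9] 0.59 [ 0.4667 -0.2767  0.    ]
vial_medium [331.5 207.1] 0.61 [ 0.5509 -0.017   0.    ]
vial_medium [266.6 161.4] 0.57 [0.6813 0.1609 0.    ]
vial_medium [339.7 171. ] 0.44 [ 0.6512 -0.0413  0.    ]
vial_darkest [210.7 242.8] 0.66 [0.4573 0.3097 0.    ]
vial_stand [295.7 180.4] 0.77 [0.6262 0.08   0.    ]
start_block [381.6 233. ] 0.7 [ 0.4784 -0.149   0.008 ]
seat_a [357.9 237. ] 0.73 [ 0.4686 -0.0856  0.008 ]
seat_a [289.9 234.9] 0.6 [0.4763 0.095  0.008 ]
seat_a [309.6 238.4] 0.6 [0.4664 0.0426 0.008 ]
[ 0.1381 -0.5324  0.2313] [[ 0.968   0.2511 -0.    ]
 [ 0.2511 -0.968  -0.    ]
 [-0.      0.     -1.    ]] 0.8
```

View pics/scene0.png

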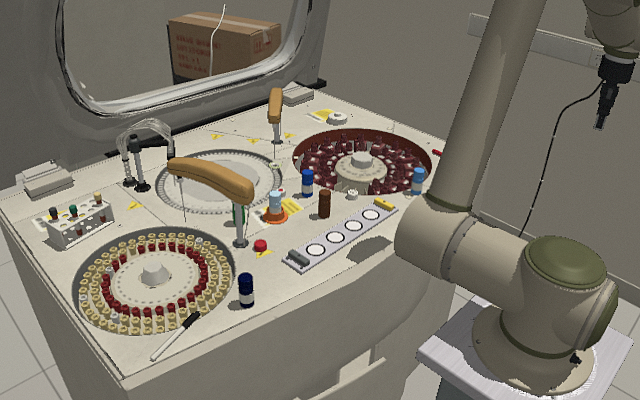

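View pics/top0.png

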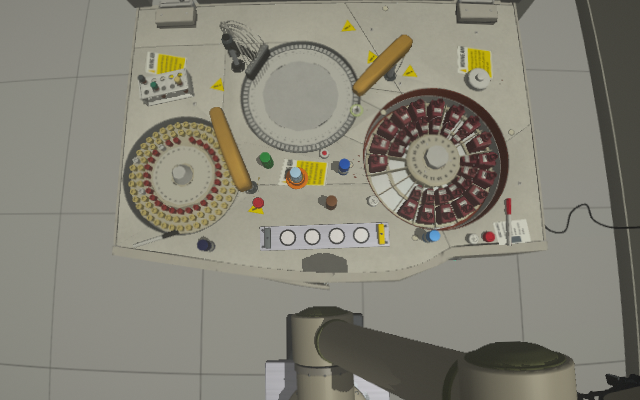

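Scene view: the yellow block is at the rail's -y end (scene 384,204, top 382,233) and the grey block at the other (297,257). The blue candidates are:
- Pale vial in the orange stand (scene 275,205).
- Light blue by the red carousel (418,180).
- Mid blue (307,183).
- Navy at front left (246,290).

The brown (325,203) and green (239,215) vials are look-alikes, excluded by colour. Next I'll check these in a crop and measure cap tops and discs.

```bash
cat > meas.py <<'E'
from h import *
np.set_printoptions(precision=4,suppress=True)
def cloud(cam,d):
    c=optics.get_calibration(cam); v,u=np.mgrid[0:400,0:640]
    un=cv2.undistortPoints(np.stack([u,v],-1).reshape(-1,1,2).astype(float),K(c),np.array(c["distortion"],float)).reshape(400,640,2)
    T=np.array(c["world_from_camera"])
    return (np.dstack([un[...,0],-un[...,1],-np.ones((400,640))])*d[...,None])@T[:3,:3].T+T[:3,3]
def caps(cam,im,d,guess,z0=.07):
    P=cloud(cam,d); 
    for n,g in guess.items():
        m=(np.hypot(P[...,0]-g[0],P[...,1]-g[1])<.03)&(d>0)&(abs(P[...,2]-z0)<.006)
        q=P[m]
        if len(q)<5: print(cam,n,"none",len(q)); continue
        (c0,r)=cv2.minEnclosingCircle(q[:,:2].astype(np.float32))
        print(cam,n,len(q),"mean",q.mean(0),"circ",np.array(c0),round(r,4),"bgr",np.median(im[m],0))
def seats(cam,im,guess):
    g=cv2.cvtColor(im,cv2.COLOR_BGR2GRAY); S=4; big=cv2.resize(g,None,fx=S,fy=S,interpolation=cv2.INTER_CUBIC)
    out=[]
    for p in guess:
        x,y=[int(S*(a+.5)) for a in p]; w=15*S//2*2//2
        sub=big[y-w:y+w,x-w:x+w]; t,b=cv2.threshold(sub,0,255,cv2.THRESH_OTSU)
        n,l,st,ce=cv2.connectedComponentsWithStats(b)
        k=l[w,w]
        if k==0: print(cam,"centre dark",p); continue
        px=(ce[k]+[x-w,y-w]+.5)/S-.5
        out.append(onz(cam,px,.008)); print(cam,"seat",px,st[k][2:],out[-1])
    return out
E
python3 - <<'E'
from meas import *
G={"palest":(.634,.072),"light":(.47,-.28),"medium":(.652,-.043),"darkest":(.45,.312),"brown":(.55,-.02)}
tiles=[]
for cam in("scene","top"):
    im,d=optics.get_image(cam); caps(cam,im,d,G)
    s=seats(cam,im,[(316,250),(336,238),(354,226),(371,215)] if cam=="scene" else [(287.5,237),(312,236),(336,236),(361,235)])
    tile=[]
    for n,g in G.items():
        u,v=proj(cam,[*g,.035])[0].astype(int); tile.append(cv2.resize(im[max(v-20,0):v+20,u-20:u+20],(150,150),interpolation=cv2.INTER_CUBIC))
    tiles.append(np.hstack(tile))
    u,v=(340,235) if cam=="scene" else (325,236)
    tiles.append(cv2.resize(im[v-35:v+35,u-75:u+75],(750,350))[:,:750][50:190 if 0 else 300])
cv2.imwrite("pics/crop1.png",cv2.resize(np.vstack(tiles),(600,600)))
E
```

```text
scene palest 79 mean [0.6311 0.0793 0.0684] circ [0.6335 0.077 ] 0.017 bgr [224. 215. 187.]
scene light 60 mean [ 0.4651 -0.2692  0.0686] circ [ 0.4668 -0.27  ] 0.0151 bgr [210.  152.5  94. ]
scene medium 64 mean [ 0.652  -0.0475  0.0684] circ [ 0.6524 -0.0487] 0.0161 bgr [164.   77.5  29. ]
scene darkest 154 mean [0.4481 0.3131 0.0692] circ [0.4507 0.3124] 0.0166 bgr [57.  16.   7.5]
scene brown 76 mean [ 0.5564 -0.0131  0.0686] circ [ 0.5577 -0.0141] 0.0158 bgr [35.5 60.  99.5]
scene seat [315.5365 249.2621] [  59   40 1917] [0.4711 0.0994 0.008 ]
scene seat [335.1575 236.7099] [  56   38 1737] [0.473  0.0342 0.008 ]
scene seat [353.2975 225.0483] [  56   35 1619] [ 0.4749 -0.0305  0.008 ]
scene seat [370.3997 214.1215] [  56   34 1498] [ 0.4766 -0.0956  0.008 ]
top palest 99 mean [0.6325 0.0771 0.07  ] circ [0.6329 0.0775] 0.0145 bgr [191. 179. 152.]
top light 107 mean [ 0.4652 -0.2712  0.0698] circ [ 0.4651 -0.2717] 0.0148 bgr [202. 154.  95.]
top medium 97 mean [ 0.653  -0.0497  0.0698] circ [ 0.6537 -0.0496] 0.0144 bgr [155.  86.  51.]
top darkest 101 mean [0.4481 0.311  0.0694] circ [0.4479 0.311 ] 0.0143 bgr [72. 54. 52.]
top brown 100 mean [ 0.5573 -0.0144  0.07  ] circ [ 0.5575 -0.0149] 0.0144 bgr [ 59.   81.5 110. ]
top seat [287.3164 237.1852] [  53   53 2197] [0.4703 0.1019 0.008 ]
top seat [311.8601 236.4002] [  53   54 2226] [0.4717 0.0366 0.008 ]
top seat [336.2629 235.5145] [  54   54 2210] [ 0.4733 -0.0282  0.008 ]
top seat [360.7781 234.6638] [  54   52 2178] [ 0.4747 -0.0934  0.008 ]
```

View pics/crop1.png

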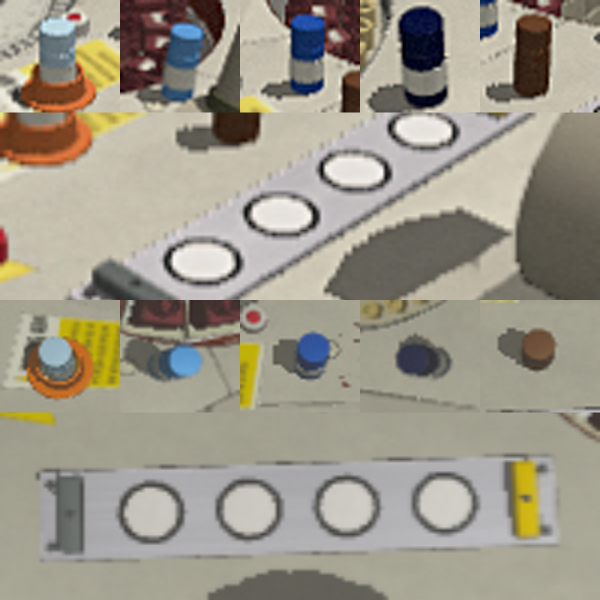

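The crop confirms it: palest in the stand, then light, mid and navy, each with a white band. The brown vial has no band. The yellow block sits beside seat_d. Both cameras agree to 2–3 mm, and seat spacing comes out at 65 mm. I'll check finger clearance around each vial while turning the tool so the fingers close along world x.

```bash
python3 - <<'E'
from meas import *
G={"palest":(.632,.0778),"light":(.4655,-.2708),"medium":(.6528,-.049),"darkest":(.4485,.3115)}
C=[]
for cam in("scene","top"):
    im,d=optics.get_image(cam); P=cloud(cam,d)[d>0]; C.append(P)
P=np.vstack(C)
for n,g in G.items():
    for nm,a in(("x",0),("y",1)):
        for s in(-1,1):
            q=P[:,:2]-g; al=q[:,a]*s; ac=abs(q[:,1-a])
            m=(al>.018)&(al<.062)&(ac<.016); h=P[m]
            o=al[m]
            print(n,nm,s,"maxz near(<.045)",np.percentile(h[o<.045,2],98).round(3),"far",np.percentile(h[o>=.045,2],98).round(3))
E
```

```text
palest x -1 maxz near(<.045) 0.024 far 0.005
palest x 1 maxz near(<.045) 0.011 far 0.003
palest y -1 maxz near(<.045) 0.024 far 0.003
palest y 1 maxz near(<.045) 0.024 far 0.005
light x -1 maxz near(<.045) 0.004 far 0.004
light x 1 maxz near(<.045) 0.002 far -0.007
light y -1 maxz near(<.045) 0.003 far 0.004
light y 1 maxz near(<.045) 0.004 far 0.003
medium x -1 maxz near(<.045) 0.004 far 0.004
medium x 1 maxz near(<.045) 0.004 far 0.005
medium y -1 maxz near(<.045) 0.004 far 0.004
medium y 1 maxz near(<.045) 0.004 far 0.005
darkest x -1 maxz near(<.045) 0.003 far 0.001
darkest x 1 maxz near(<.045) 0.004 far 0.004
darkest y -1 maxz near(<.045) 0.003 far 0.004
darkest y 1 maxz near(<.045) 0.003 far 0.003
```

Emit:
{"op": "step_arm", "data": {"fingers": [-0.3,-0.3,-0.3,-0.3,-0.3,-0.3,-0.3,-0.3], "travel": [[0,0,0],[0,0,0],[0,0,0],[0,0,0],[0,0,0],[0,0,0],[0,0,0],[0,0,0]], "twist": [-0.0524,-0.0524,-0.0524,-0.0524,-0.0524,-0.0524,-0.0524,-0.0524], "force": 30}}

```text
time_s: 2.0
position: [0.1381, -0.5324, 0.2313]
tool_rot: [[-0.005, 1.0, 0.0], [1.0, 0.005, 0.0], [0.0, 0.0, -1.0]]
ft_force: [-0.6, -0.3, 0.3]
grip_width: 0.0554
gripper_force: 0.0
```

Emit:
{"op": "step_arm", "data": {"fingers": [-0.3,-0.3,-0.3,-0.3,-0.3,-0.3,-0.3,-0.3,-0.3,-0.3], "travel": [[0.327,0.409,0.13],[0.327,0.409,0.13],[0.327,0.409,0.13],[0.327,0.409,0.13],[0.327,0.409,0.13],[0.327,0.409,0.13],[0.327,0.409,0.13],[0.327,0.409,0.13],[0,0,0],[0,0,0]], "twist": [0,0,0,0,0,0,0,0,0,0.0015]}}

```text
time_s: 3.25
position: [0.4652, -0.271, 0.1274]
tool_rot: [[0.005, 1.0, -0.0], [1.0, -0.005, -0.0], [-0.0, -0.0, -1.0]]
ft_force: [-0.4, 0.1, 0.4]
grip_width: 0.0555
gripper_force: 0.0
```

Emit:
{"op": "step_arm", "data": {"fingers": [-0.3,-0.3,-0.3,-0.3,1,1,1,1,1], "travel": [[0,0,0.32],[0,0,0.32],[0,0,0.3],[0,0,0],[0,0,0],[0,0,0],[0,0,0],[0,0,0],[0,0,0]], "twist": [0,0,0,0,0,0,0,0,0]}}

```text
time_s: 4.38
position: [0.4657, -0.2716, 0.0348]
tool_rot: [[0.005, 1.0, 0.002], [1.0, -0.005, -0.002], [-0.002, 0.002, -1.0]]
ft_force: [-2.0, -1.2, 7.0]
grip_width: 0.0276
gripper_force: 31.4
```

Emit:
{"op": "step_arm", "data": {"fingers": [1,1,1,1,1,1,1,1,1,1], "travel": [[0,0,-0.2],[0,0,-0.3],[0,0,-0.3],[0.3,0.015,0],[0.5,0.015,0],[0.5,0.015,0],[0.5,0.015,0],[0.4,0.015,0],[0.21,0,0],[0,0,0]], "twist": [0,0,0,0,0,0,0,0,0,0]}}

```text
time_s: 5.62
position: [0.4739, -0.0287, 0.1138]
tool_rot: [[0.002, 1.0, 0.001], [1.0, -0.002, -0.0], [-0.0, 0.001, -1.0]]
ft_force: [0.2, -0.6, -0.5]
grip_width: 0.0285
gripper_force: 30.8
```

```bash
python3 - <<'E'
from meas import *
im,d=optics.get_image("scene"); s=monitor.observe(); print(s["position"],s["grip_width"])
v=proj("scene",s["position"])[0].astype(int); print(v)
cv2.imwrite("pics/s1.png",cv2.resize(im[v[1]-90:v[1]+60,v[0]-100:v[0]+100],(800,600)))
E
```

```text
[ 0.4741 -0.0296  0.1138] 0.027871450710253702
[356 187]
```

View pics/s1.png

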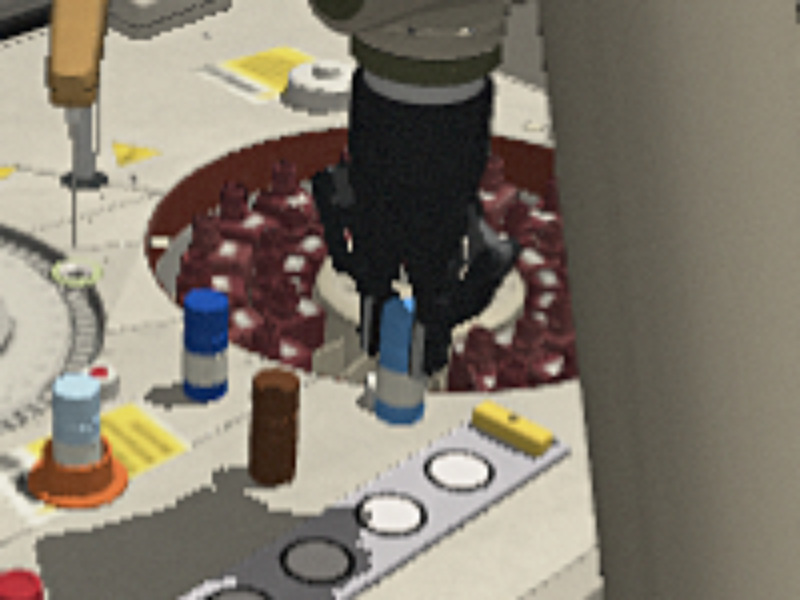

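The light vial is held upright above the rail near seat c (vial at about crop 400,370). Lowering it now.

Emit:
{"op": "step_arm", "data": {"fingers": [1,1,1,1,1,-0.2,-0.3,-0.3,-0.3,-0.3], "travel": [[0,0,0.3],[0,0,0.25],[0,0,0.1],[0,0,0.05],[0,0,0],[0,0,0],[0,0,0],[0,0,-0.3],[0,0,-0.4],[0,0,-0.2]], "twist": [0,0,0,0,0,0,0,0,0,0]}}

```text
time_s: 6.92
position: [0.4745, -0.0299, 0.1355]
tool_rot: [[0.005, 1.0, 0.003], [1.0, -0.005, -0.001], [-0.001, 0.003, -1.0]]
ft_force: [0.4, -0.9, -0.5]
grip_width: 0.0557
gripper_force: 0.0
```

Emit:
{"op": "step_arm", "data": {"fingers": [-0.3,-0.3,-0.3,-0.3,-0.3,-0.3], "travel": [[-0.046,0.446,0],[-0.046,0.446,0],[-0.046,0.446,0],[-0.046,0.446,0],[0,0,0],[0,0,0]], "twist": [0,0,0,0,0,0]}}

```text
time_s: 7.68
position: [0.6516, -0.0488, 0.1332]
tool_rot: [[0.005, 1.0, -0.001], [1.0, -0.005, 0.0], [0.0, -0.001, -1.0]]
ft_force: [-0.7, 0.2, 0.1]
grip_width: 0.0556
gripper_force: 0.0
```

```bash
python3 - <<'E'
from meas import *
im,d=optics.get_image("scene"); cv2.imwrite("pics/s2.png",cv2.resize(im[150:270,250:410],(800,600)))
caps("scene",im,d,{"light":(.474,-.029)},.078); caps("scene",im,d,{"brown":(.557,-.0145)})
E
```

```text
scene light 83 mean [ 0.4732 -0.029   0.0765] circ [ 0.4728 -0.0316] 0.0163 bgr [215. 156.  95.]
scene brown 78 mean [ 0.5562 -0.0126  0.0684] circ [ 0.5568 -0.0149] 0.0159 bgr [ 36.  60. 100.]
```

View pics/s2.png

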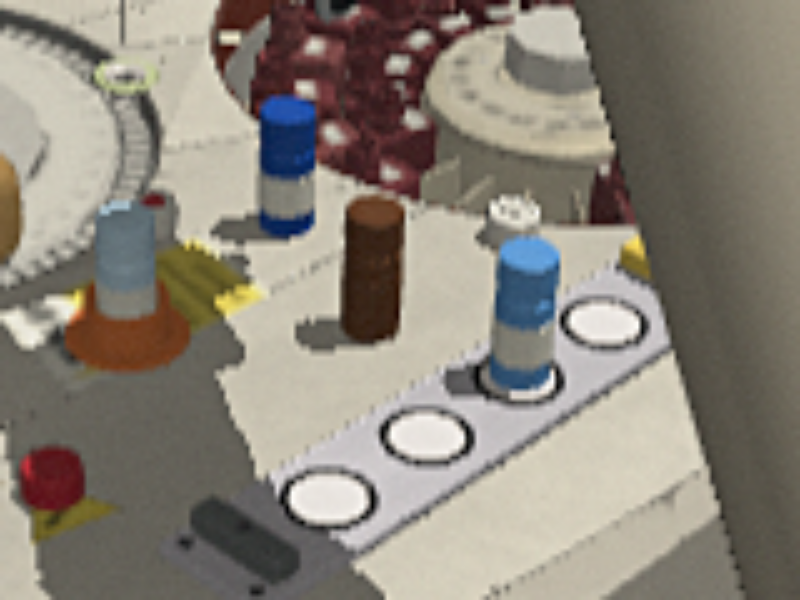

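The light vial stands upright and centred on seat c (crop 522,380). Grasping the medium vial next.

Emit:
{"op": "step_arm", "data": {"fingers": [-0.3,-0.3,-0.3,-0.3,1,1,1,1,1,1], "travel": [[0,0.01,0.35],[0,0,0.35],[0,0,0.27],[0,0,0],[0,0,0],[0,0,0],[0,0,0],[0,0,0],[0,0,-0.3],[0,0,-0.4]], "twist": [0,0,0,0,0,0,0,0,0,0]}}

```text
time_s: 8.98
position: [0.6528, -0.049, 0.107]
tool_rot: [[0.005, 1.0, -0.001], [1.0, -0.005, 0.0], [0.0, -0.001, -1.0]]
ft_force: [-0.0, -0.0, -0.2]
grip_width: 0.0278
gripper_force: 29.7
```

Emit:
{"op": "step_arm", "data": {"fingers": [1,1,1,1,1,1,1,1,1,1], "travel": [[0,0,-0.5],[0,0,0],[0.1,-0.2,0],[0.167,-0.362,0],[0.167,-0.362,0],[0.167,-0.362,0],[0.134,-0.3,0],[0.1,-0.222,0],[0,0,0],[0,0,0.3]], "twist": [0,0,0,0,0,0,0,0,0,0]}}

```text
time_s: 10.22
position: [0.4747, 0.0348, 0.1273]
tool_rot: [[0.005, 1.0, 0.005], [1.0, -0.005, -0.001], [-0.001, 0.005, -1.0]]
ft_force: [0.8, -0.7, -0.6]
grip_width: 0.0282
gripper_force: 29.8
```

Emit:
{"op": "step_arm", "data": {"fingers": [1,1,1], "travel": [[0,-0.01,0.3],[0,0,0.15],[0,0,0]], "twist": [0,0,0]}}

```text
time_s: 10.6
position: [0.4721, 0.035, 0.0803]
tool_rot: [[0.005, 1.0, -0.002], [1.0, -0.005, 0.0], [0.0, -0.002, -1.0]]
ft_force: [0.7, 0.1, -0.4]
grip_width: 0.028
gripper_force: 29.8
```

Emit:
{"op": "step_arm", "data": {"fingers": [1,1,1,1,-0.2,-0.3,-0.3,-0.3,-0.3,-0.3], "travel": [[0,0,0.22],[0,0,0.1],[0,0,0.035],[0,0,0],[0,0,0],[0,0,0],[0,0,0],[0,0,-0.3],[0,0,-0.4],[0,0,-0.2]], "twist": [0,0,0,0,0,0,0,0,0,0]}}

```text
time_s: 11.85
position: [0.4723, 0.0352, 0.1377]
tool_rot: [[0.005, 1.0, 0.002], [1.0, -0.005, -0.0], [-0.0, 0.002, -1.0]]
ft_force: [-1.2, 0.4, -0.0]
grip_width: 0.0553
gripper_force: 0.0
```

Emit:
{"op": "step_arm", "data": {"fingers": [-0.3,-0.3,-0.3,-0.3,-0.3,-0.3,-0.3,-0.3,-0.3], "travel": [[0.461,-0.042,0],[0.461,-0.042,0],[0.461,-0.042,0],[0.461,-0.042,0],[0.461,-0.042,0],[0.461,-0.042,0],[0,0,0.2],[0,0,0],[0,0,0]], "twist": [0,0,0,0,0,0,0,0,0]}}

```text
time_s: 12.98
position: [0.4483, 0.3117, 0.1164]
tool_rot: [[0.005, 1.0, 0.0], [1.0, -0.005, 0.0], [0.0, 0.0, -1.0]]
ft_force: [1.0, -0.3, 0.2]
grip_width: 0.0557
gripper_force: 0.0
```

```bash
python3 - <<'E'
from meas import *
im,d=optics.get_image("scene"); cv2.imwrite("pics/s3.png",cv2.resize(im[150:330,190:430],(800,600)))
caps("scene",im,d,{"light":(.474,-.029),"medium":(.472,.035)},.078); caps("scene",im,d,{"palest":(.632,.0778)})
im,d=optics.get_image("top")
caps("top",im,d,{"light":(.474,-.029),"medium":(.472,.035)},.078); caps("top",im,d,{"palest":(.632,.0778)})
E
```

```text
scene light 82 mean [ 0.4736 -0.0289  0.0763] circ [ 0.4744 -0.0293] 0.0172 bgr [228.  170.  103.5]
scene medium 93 mean [0.4712 0.0364 0.0763] circ [0.4731 0.0358] 0.0181 bgr [181.  81.  33.]
scene palest 80 mean [0.631  0.0792 0.0684] circ [0.6318 0.0773] 0.0156 bgr [237.5 230.  205.5]
top light 105 mean [ 0.4741 -0.0306  0.0783] circ [ 0.4743 -0.0306] 0.0143 bgr [205. 153.  94.]
top medium 101 mean [0.4721 0.0347 0.0781] circ [0.4718 0.0351] 0.0142 bgr [169.  96.  58.]
top palest 99 mean [0.6325 0.0771 0.0699] circ [0.6331 0.0777] 0.0145 bgr [196. 184. 156.]
```

View pics/s3.png

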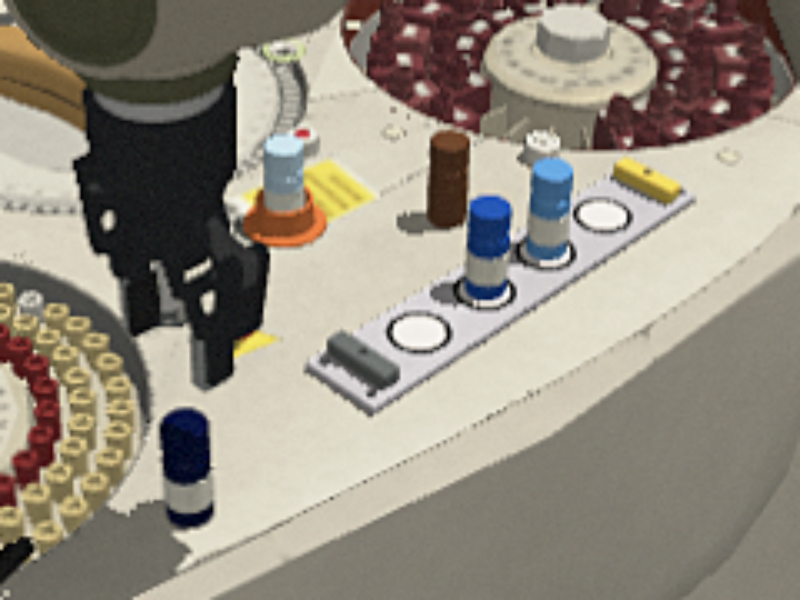

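Light (545,250) and medium (487,290) are on their marks within about 1–2 mm, and the gripper is above the navy vial. Descending to grasp it.

Emit:
{"op": "step_arm", "data": {"fingers": [-0.3,-0.3,-0.3,-0.3,1,1,1,1,1,1], "travel": [[0,0,0.3],[0,0,0.3],[0,0,0.2],[0,0,0],[0,0,0],[0,0,0],[0,0,0],[0,0,0],[0,0,0],[0,0,0]], "twist": [0,0,0,0,0,0,0,0,0,0]}}

```text
time_s: 14.32
position: [0.4486, 0.3122, 0.0371]
tool_rot: [[0.005, 1.0, 0.002], [1.0, -0.005, 0.001], [0.001, 0.002, -1.0]]
ft_force: [-0.8, 0.5, 6.4]
grip_width: 0.0283
gripper_force: 29.6
```

Emit:
{"op": "step_arm", "data": {"fingers": [1,1,1,1,1,1,1,1,1,1], "travel": [[0,0,-0.2],[0,0,-0.3],[0,0,-0.3],[-0.35,0.04,0],[-0.45,0.05,0],[-0.45,0.05,0],[-0.45,0.05,0],[-0.415,0.042,0],[0,0,0.35],[0,0,0]], "twist": [0,0,0,0,0,0,0,0,0,0]}}

```text
time_s: 15.58
position: [0.4691, 0.1001, 0.0798]
tool_rot: [[0.006, 1.0, -0.004], [1.0, -0.006, 0.0], [0.0, -0.004, -1.0]]
ft_force: [0.1, 0.0, 0.2]
grip_width: 0.0281
gripper_force: 29.8
```

Emit:
{"op": "step_arm", "data": {"fingers": [1,1,1,1,-0.2,-0.3,-0.3,-0.3,-0.3,-0.3], "travel": [[0,0.01,0.2],[0,0,0.1],[0,0,0.05],[0,0,0],[0,0,0],[0,0,0],[0,0,0],[0,0,-0.3],[0,0,-0.5],[0,0,-0.2]], "twist": [0,0,0,0,0,0,0,0,0,0]}}

```text
time_s: 16.82
position: [0.4719, 0.1004, 0.1484]
tool_rot: [[0.005, 1.0, 0.004], [1.0, -0.005, -0.0], [-0.0, 0.004, -1.0]]
ft_force: [0.1, 0.8, 0.1]
grip_width: 0.0554
gripper_force: 0.0
```

Emit:
{"op": "step_arm", "data": {"fingers": [-0.3,-0.3,-0.3,-0.3,-0.3,-0.3,-0.3], "travel": [[-0.055,0.402,0],[-0.055,0.402,0],[-0.055,0.402,0],[-0.055,0.402,0],[0,0,0.3],[0,0,0],[0,0,0]], "twist": [0,0,0,0,0,0,0]}}

```text
time_s: 17.7
position: [0.6319, 0.0777, 0.1168]
tool_rot: [[0.005, 1.0, 0.001], [1.0, -0.005, -0.0], [-0.0, 0.001, -1.0]]
ft_force: [-0.1, 0.2, -0.9]
grip_width: 0.0554
gripper_force: 0.0
```

```bash
python3 - <<'E'
from meas import *
im,d=optics.get_image("scene"); cv2.imwrite("pics/s4.png",cv2.resize(im[130:280,210:410],(800,600)))
caps("scene",im,d,{"darkest":(.471,.1)},.078); caps("scene",im,d,{"palest":(.632,.0778)})
print(monitor.observe()["position"])
E
```

```text
scene darkest 101 mean [0.4696 0.102  0.0767] circ [0.4698 0.1006] 0.0167 bgr [57. 14.  6.]
scene palest 80 mean [0.6309 0.0792 0.0684] circ [0.6315 0.0769] 0.0158 bgr [228.5 220.5 193.5]
[0.632  0.0778 0.1172]
```

View pics/s4.png

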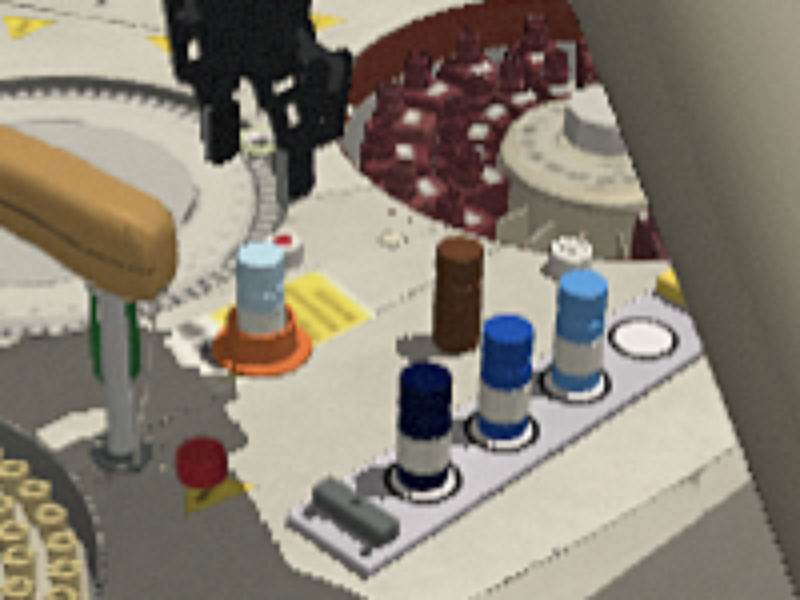

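Navy is on seat a (crop 423,480), and the gripper is above the pale vial in the stand. I'll grip it above the 24 mm collar.

Emit:
{"op": "step_arm", "data": {"fingers": [-0.3,-0.3,-0.3,-0.3,1,1,1,1,1,1], "travel": [[0,0,0.3],[0,0,0.3],[0,0,0.18],[0,0,0],[0,0,0],[0,0,0],[0,0,0],[0,0,0],[0,0,0],[0,0,0]], "twist": [0,0,0,0,0,0,0,0,0,0]}}

```text
time_s: 19.0
position: [0.6326, 0.0776, 0.0394]
tool_rot: [[0.005, 1.0, 0.003], [1.0, -0.005, -0.0], [-0.0, 0.003, -1.0]]
ft_force: [0.2, 0.4, 7.2]
grip_width: 0.0282
gripper_force: 30.2
```

Drawing it straight up, slowly.

Emit:
{"op": "step_arm", "data": {"fingers": [1,1,1,1,1,1,1,1,1,1], "travel": [[0,0,-0.05],[0,0,-0.1],[0,0,-0.1],[0,0,-0.1],[0,0,-0.1],[0,0,-0.15],[0,0,-0.3],[0,0,-0.4],[0,0,0],[0,0,0]], "twist": [0,0,0,0,0,0,0,0,0,0]}}

```text
time_s: 20.25
position: [0.6315, 0.0777, 0.1676]
tool_rot: [[0.005, 1.0, -0.001], [1.0, -0.005, 0.0], [0.0, -0.001, -1.0]]
ft_force: [-0.3, 0.6, -0.6]
grip_width: 0.0284
gripper_force: 29.8
```

```bash
python3 - <<'E'
from meas import *
im,d=optics.get_image("scene"); cv2.imwrite("pics/s5.png",cv2.resize(im[110:260,210:410],(800,600)))
E
```

```text
(no output)
```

View pics/s5.png

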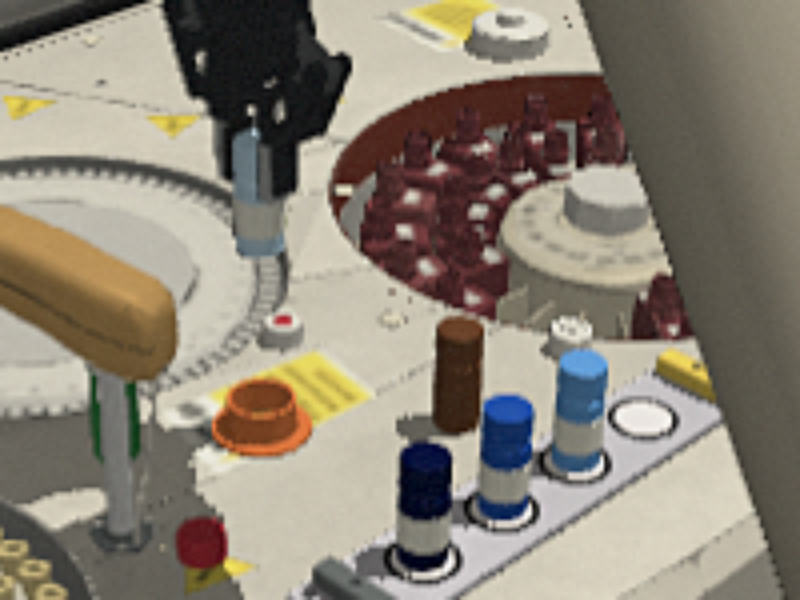

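The stand is undisturbed (crop 262,420) and the vial hangs upright. Moving on to seat d.

Emit:
{"op": "step_arm", "data": {"fingers": [1,1,1,1,1,1,1,1,1,1], "travel": [[-0.2,-0.18,0],[-0.32,-0.29,0],[-0.35,-0.315,0],[-0.35,-0.315,0],[-0.31,-0.279,0],[-0.2,-0.18,0],[0,0,0.4],[0,0,0.4],[0,0,0],[0,0,0]], "twist": [0,0,0,0,0,0,0,0,0,0]}}

```text
time_s: 21.55
position: [0.4756, -0.0947, 0.0887]
tool_rot: [[0.005, 1.0, 0.001], [1.0, -0.005, -0.0], [-0.0, 0.001, -1.0]]
ft_force: [0.1, 0.3, 0.1]
grip_width: 0.0283
gripper_force: 29.8
```

Lowering to TCP z of about 0.0474, releasing and withdrawing up.

Emit:
{"op": "step_arm", "data": {"fingers": [1,1,1,1,-0.2,-0.3,-0.3,-0.3,-0.3,-0.3], "travel": [[0,0,0.26],[0,0,0.1],[0,0,0.05],[0,0,0],[0,0,0],[0,0,0],[0,0,0],[0,0,-0.3],[0,0,-0.5],[0,0,-0.5]], "twist": [0,0,0,0,0,0,0,0,0,0]}}

```text
time_s: 22.8
position: [0.4749, -0.0945, 0.1783]
tool_rot: [[0.005, 1.0, -0.001], [1.0, -0.005, 0.0], [0.0, -0.001, -1.0]]
ft_force: [0.9, -0.6, -0.7]
grip_width: 0.0559
gripper_force: 0.0
```

Emit:
{"op": "step_arm", "data": {"fingers": [-0.3,-0.3,-0.3,-0.3,-0.3,-0.3,-0.3,-0.3], "travel": [[-0.4,0,-0.3],[-0.4,0,0],[-0.4,0,0],[-0.4,0,0],[-0.4,0,0],[0,0,0],[0,0,0],[0,0,0]], "twist": [0,0,0,0,0,0,0,0]}}

```text
time_s: 23.8
position: [0.4743, -0.2936, 0.207]
tool_rot: [[0.004, 1.0, -0.0], [1.0, -0.004, 0.0], [0.0, -0.0, -1.0]]
ft_force: [-0.3, -0.0, 0.8]
grip_width: 0.0556
gripper_force: 0.0
```

```bash
python3 - <<'E'
from meas import *
G={"darkest":(.4707,.1007),"medium":(.4724,.0354),"light":(.4741,-.0294),"palest":(.4757,-.0945)}
for c in("scene","top"):
    im,d=optics.get_image(c); caps(c,im,d,G,.078)
    cv2.imwrite(f"pics/f_{c}.png",cv2.resize(im[140:290,220:420] ,(800,600)))
E
```

```text
scene darkest 99 mean [0.4703 0.1019 0.0765] circ [0.4711 0.1013] 0.0156 bgr [55. 14.  6.]
scene medium 89 mean [0.4712 0.0358 0.0765] circ [0.4721 0.0331] 0.0155 bgr [167.  78.  31.]
scene light 85 mean [ 0.473  -0.029   0.0762] circ [ 0.4751 -0.0291] 0.0161 bgr [105.  77.  47.]
scene palest 80 mean [ 0.475  -0.0923  0.0761] circ [ 0.4753 -0.0933] 0.0155 bgr [116. 109.  95.]
top darkest 103 mean [0.4708 0.0999 0.0782] circ [0.4712 0.1001] 0.0142 bgr [81. 57. 54.]
top medium 100 mean [0.4722 0.0346 0.0783] circ [0.4724 0.0345] 0.014 bgr [174.  95.  51.]
top light 106 mean [ 0.4741 -0.0305  0.078 ] circ [ 0.4742 -0.0306] 0.0144 bgr [114.  89.  62.]
top palest 105 mean [ 0.4749 -0.0945  0.0779] circ [ 0.4751 -0.0942] 0.0142 bgr [116. 111.  96.]
```

View pics/f_scene.png

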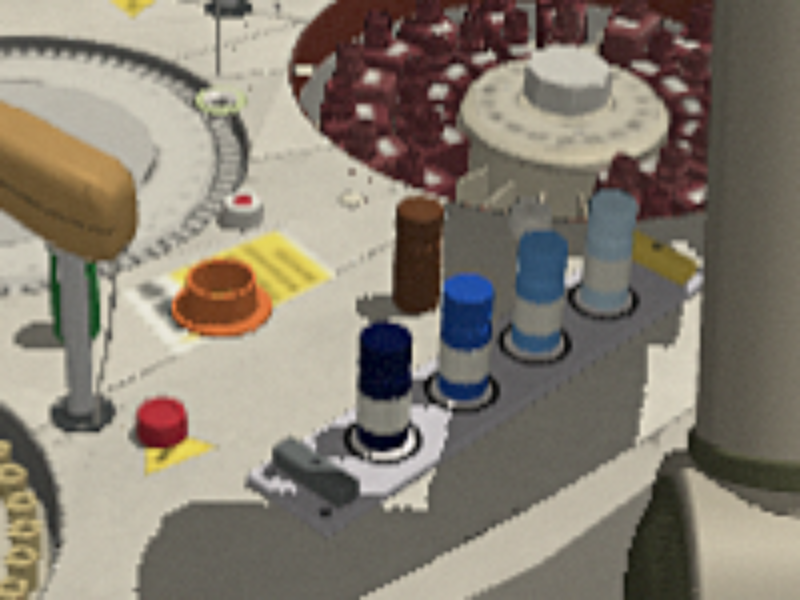

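View pics/f_top.png

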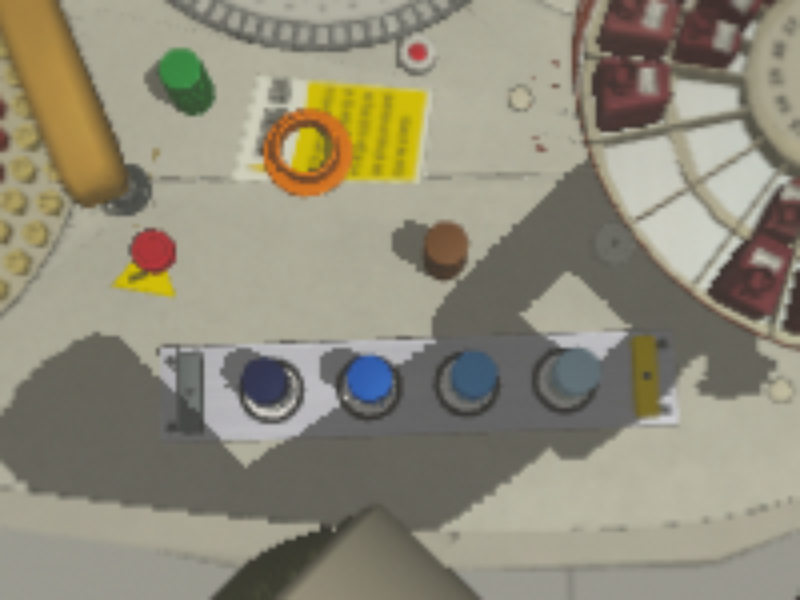

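All four vials stand centred on their marks in the right order, palest next to the yellow block. The stand is upright and the arm is clear.

```bash
python3 -c "
from rig import close_job; print(close_job())"
```

```text
the job is handed in; nothing more can be done
None
```

The four vials stand upright on the rail marks in shade order, palest by the yellow block, each within about 2 mm of its mark's centre by the final camera check; the stand was left upright and in place, and the job is handed in, with no verdict returned.

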